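# Fit the keyed grinding head on the glass grinder

## Task

Fit the tall grinding head with the round grip knob onto the spindle of the bench glass grinder: set it over the pin, turn it by feel until the tab inside its skirt drops into the spindle's keyway and the head sits fully home and upright, then let go. Leave the wide flat head and everything else on the bench where it is.

Things in the scene. Friction and masses are not known exactly. Their poses are not given: they have to be found in the camera images.
- grinder: Bench glass grinder, fixed: a box 200 (own x) by 180 (own y) by 80 mm high with a flat white top. Origin at the centre of its underside, z up; its front (switch) faces its own -x. A clear splash guard 30 mm high stands on the top's back edge, 93 mm from the spindle. The steel spindle stands straight above the origin, is locked and cannot be turned.
- spindle_seat (a point): On the spindle's axis, level with the collar's top face, 94 mm above the bench; axes as the grinder's. The collar below it is 32 mm in diameter, 14 mm high. It has one keyway: a slot 8 mm wide through its full height, from the pin out to the rim, pointing to the grinder's own -x give or take 0.7 rad; the angle differs each time and is not measured, but is seen from above.
- pin_tip (a point): Top of the plain pin that rises from the middle of the collar: 14 mm in diameter, 20 mm long, its last 5 mm coned to 6 mm across; 114 mm above the bench; axes as the grinder's.
- head_grip (a point): Tall grinding head, loose, upright on the bench, about 0.26 kg: a dark steel skirt 48 mm in diameter up to 18 mm above the foot, then a round aluminium knob, 29 mm in diameter from 18 to 34 mm and 30 mm from 34 to 52 mm. This point is on its axis, 40 mm above the foot; axes as head. On the pin with the tab off the keyway it is 40 mm above spindle_seat, fully home 30 mm.
- head: The same tall head; origin at the centre of its foot, z up. Hollow from below: 36 mm wide for the first 10 mm (goes over the collar), then a blind bore 16 mm wide up to 34 mm above the foot (takes the pin).
- head_tab (a point): The tab inside the head's skirt, on the head's own -x side, 14 mm from its axis, 5 mm above the foot: 5.5 mm wide, 10 mm high, level with the foot, reaching in to 9.5 mm from the axis. A rib on top of the skirt (3.5 mm high) marks that side. The tab rides on the collar until within about 0.1 rad of the keyway's direction, then drops 10 mm into it.
- wide_head: Bystander: a wide flat grinding head, 60 mm in diameter and 12 mm high with a stub 24 mm in diameter up to 30 mm; origin at the centre of its underside. It stands near the tall head; the two may have changed places.
- pliers: Bystander: pliers lying on the bench, about 155 mm long, 14 mm high, 70 mm wide.
- oil_bottle: Bystander: an amber jar with a black cap, 48 mm in diameter, 95 mm high; origin at the centre of its underside.
- brush: Bystander: a bench brush 180 mm long along its own x, 20 mm high, with a wooden handle.
- wrench: Bystander: a steel spanner 160 mm long along its own x, 8 mm high.
- offcut: Bystander: a flat piece of green glass 70 by 100 by 6 mm.
Things that resemble listed ones, but are neither listed nor needed, are in the scene too. Leave any pink or purple look-alike of the head alone.

How it is judged:
By the outcome, as a careful person would: the job done as asked, in the order asked, and still so for the second after the job is handed in, with the robot touching nothing.
It also fails if it takes over 53 s, if anything falls off the work surface, if the arm or the gripper's body presses on something with over 40 N, if the wrist force passes 120 N, or if a joint passes its speed limit or range.

## Robot

A 6-joint arm with a two-finger parallel gripper is mounted at the origin on the work surface. World frame = base frame: x ahead of the robot, y to its left, z up, the work surface at z = 0. Lengths are in m, angles in rad, forces in N, time in s.
With the tool pointing down it reaches from about 0.35 to 0.85 m from the base axis. Payload 8.1 kg.
Tool frame: the origin (TCP) lies midway between the tips of the shut fingers; the grasp point (between the pads) lies 19 mm behind it; z points along the fingers, y is the direction in which the jaws open and shut (so a half turn about z gives the same grasp; the last joint's range is limited). The gripper opens to 93 mm and grips with 3 to 60 N. Pads are 15 mm wide; open, the fingers measure 128 mm over their backs; the gripper's body (75 mm by 188 mm) begins 65 mm behind the grasp point.
Start: joints at [1.077, 0.13, 1.488, -0, 1.523, -0.085], TCP at [0.238, 0.551, 0.219] pointing down, gripper open.
Joint ranges: [-2.96, 2.96], [-0.89, 2.26], [0.02, 2.5], [-1.34, 4.48], [0, 2.73], [-2.66, 2.66]. Speed limits (rad/s): [2.39, 2.39, 2.79, 3.14, 3.14, 3.14].

## Interface

Orientations are given as a rotation vector (axis times angle).
In Python, from plant import * gives the robot as it stands.
- The arm moves only by the shell command python3 -m jog 'ROWS' [OPENING]. ROWS is JSON, a list that holds one entry, the list of rows, each a list of 4 numbers: the shift along the world's x, y, z in mm, then the turn about the world's z in rad. A call has 1 to 5 rows; each row shifts and turns the pose as measured when the row begins; what a row does not reach is not made up. A row lasts 1/8 s, in which the tool goes at most 62.5 mm and 10.7 degrees, less where a joint would pass 70% of its speed; a pose out of reach is approached as far as the arm can. A call with a gripper value outside its range is refused whole. OPENING is the opening, from 0 (shut) to 1 (fully open), set as the call begins (- or left out, the last holds). The fingers move at their own pace and stop on an object; the grip force is fixed at half the most. Time passes only in rows, so rows that do not move let the fingers close. It gives the time, the measured TCP pose, the force and the opening at its end, in the units of the state.
- get_obs(): the state, without advancing time (a new reading comes with each control period).
- read_camera(name): name is "scene" or "top"; returns a dict with "image" (480x640x3 uint8, red, green, blue), "range_z" (480x640 float32, m along the optical axis (not along the pixel's ray), 0 where there is no reading), "mtx" (3x3 intrinsics, pixels), "R" (3x3) and "t" (3): a world point X has camera coordinates R X + t. Camera axes: x right, y down, z forward; pixel columns grow to the right and rows downward; lengths in m; the calibration is good to about 2 mm. A picture is of the moment at which its call begins.
- sign_off(): hands the job in, once; it reports no verdict.
Trained networks look in the newest picture that a camera, given by its name, has taken for a name from the list of things; names that differ only in an ending like _2 or _b are one class to them, and where a whole thing is asked for, a point or a joint stands for the part that bears it (a point fixed in the world has none). Each returns a list of dicts, best first, with "score" (0 to 1); they miss things now and then, are a little off and sometimes report something else, mostly with a low value. They report only what shows in the picture. A call takes as long as a camera call. They do not tell look-alikes from the thing itself.
- look_for(target, camera): "position" ([x, y, z] in m, in world coordinates, good to about 4 mm: the middle of the surface that is visible of it).
- cut_out(target, camera): "mask" (480x640 bool, what is visible of it).
The state is a dict: "t": time; "joints": joint angles; "joint_velocities": joint speeds; "effort": joint torques, N m; "tcp_pos": TCP position; "orientation": TCP orientation; "force": force on the tool from outside, world axes, zero at the start; "wrist_torque": the same for the moment, N m; "grip_width": opening from 0.0 (shut) to 1.0 (fully open).
Only numpy, scipy, OpenCV 4.12 (cv2) and the standard library are available. Lean on these libraries where they do the work, as an engineer would, in place of code of your own. Each camera call takes 0.05 s, during which the arm holds its last target. There are 200 camera calls.

## Working session

There is one attempt and no reset: what is moved stays moved. The work goes in short steps, Python scripts to look and compute and a shell command to move; the robot and the scene stay as the last step left them, time stands still between calls to the robot, and variables do not carry over. Pictures are saved under pics/ and viewed, about 8 in all and at most 12, crops included, and the job is handed in when it is done.

```bash
mkdir -p pics; ls
cat > h.py <<'E'
from plant import *
import numpy as np, cv2
def snap(c,fn,crop=None,scale=1):
    d=read_camera(c); im=d["image"][:,:,::-1]
    if crop: x0,y0,x1,y1=crop; im=im[y0:y1,x0:x1]
    if scale!=1: im=cv2.resize(im,None,fx=scale,fy=scale,interpolation=cv2.INTER_CUBIC)
    cv2.imwrite("pics/"+fn,im); return d
def world(d,u,v,z=None):
    K=d["mtx"];r=np.linalg.inv(K)@np.array([u,v,1.]);R=np.array(d["R"]);t=np.array(d["t"])
    o=-R.T@t; w=R.T@r
    s=d["range_z"][int(round(v)),int(round(u))] if z is None else (z-o[2])/w[2]
    return o+s*w
def pix(d,X):
    p=np.array(d["mtx"])@(np.array(d["R"])@np.array(X)+np.array(d["t"])); return p[:2]/p[2]
E
python3 - <<'E'
from h import *
np.set_printoptions(precision=4,suppress=True)
for c in("top","scene"):
    d=snap(c,c+"0.png"); print(c,-d["R"].T@d["t"],d["R"],d["mtx"][0,0])
    for n in("head","head_grip","head_tab","wide_head","spindle_seat","pin_tip","grinder"):
        print(n,[(round(q["score"],2),np.round(q["position"],4),np.round(pix(d,q["position"]))) for q in look_for(n,c)[:3]])
o=get_obs();print(o["tcp_pos"],o["orientation"],o["grip_width"],o["t"])
E
```

```text
pics
top [ 0.4023 -0.0523  1.1074] [[ 0.0111 -0.9997  0.0205]
 [-0.9943 -0.0133 -0.106 ]
 [ 0.1062 -0.0192 -0.9942]] 507.60645904166125
head [(0.96, array([ 0.3703, -0.3366,  0.0164]), array([441., 308.])), (0.92, array([ 0.4229, -0.3996,  0.0234]), array([471., 283.])), (0.88, array([ 0.4535, -0.3155,  0.0211]), array([431., 269.]))]
head_grip [(0.95, array([ 0.4712, -0.2284,  0.0188]), array([390., 260.])), (0.82, array([ 0.4268, -0.4029,  0.0238]), array([472., 282.])), (0.77, array([ 0.4538, -0.3201,  0.0242]), array([434., 269.]))]
head_tab [(0.91, array([ 0.472 , -0.2293,  0.0193]), array([391., 260.])), (0.74, array([ 0.5473, -0.3167,  0.0217]), array([431., 225.])), (0.69, array([ 0.4226, -0.3986,  0.0212]), array([470., 284.]))]
wide_head []
spindle_seat [(0.9, array([0.5605, 0.1697, 0.0815]), array([200., 212.]))]
pin_tip [(0.66, array([0.5579, 0.1686, 0.0811]), array([201., 213.]))]
grinder [(0.55, array([0.5574, 0.1689, 0.0772]), array([201., 214.]))]
scene [1.2131 0.3305 0.8389] [[-0.4588  0.8885 -0.0111]
 [ 0.6059  0.3037 -0.7353]
 [-0.6499 -0.3441 -0.6776]] 524.8246556
[... 340 characters left out ...]
00.])), (0.78, array([ 0.5513, -0.3126,  0.0204]), array([206., 246.]))]
head_tab [(0.93, array([ 0.3744, -0.3355,  0.0219]), array([241., 200.])), (0.9, array([ 0.4798, -0.2203,  0.0194]), array([257., 239.])), (0.78, array([ 0.5562, -0.3151,  0.023 ]), array([204., 246.]))]
wide_head [(0.59, array([ 0.5513, -0.1128,  0.0089]), array([282., 277.]))]
spindle_seat [(0.67, array([0.7516, 0.0304, 0.0671]), array([293., 355.])), (0.61, array([0.5996, 0.1859, 0.0803]), array([407., 321.]))]
pin_tip [(0.97, array([0.6007, 0.1831, 0.0808]), array([405., 320.]))]
grinder [(0.92, array([0.5989, 0.1853, 0.0761]), array([407., 322.]))]
[0.2385 0.5506 0.2187] [0.6377 3.0762 0.0001] 1.004021245675538 0.8
```

View pics/top0.png

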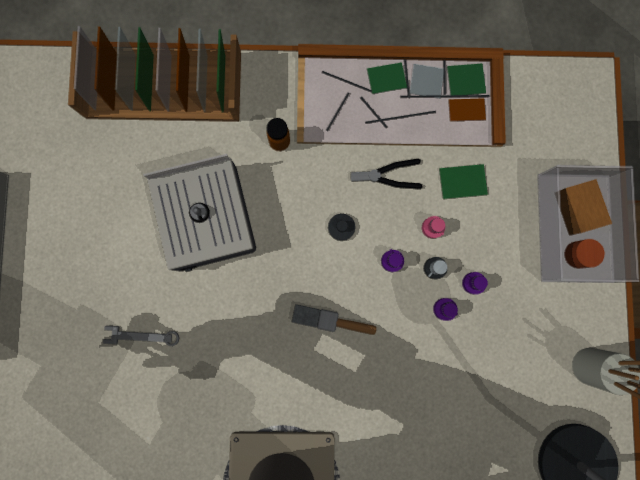

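View pics/scene0.png

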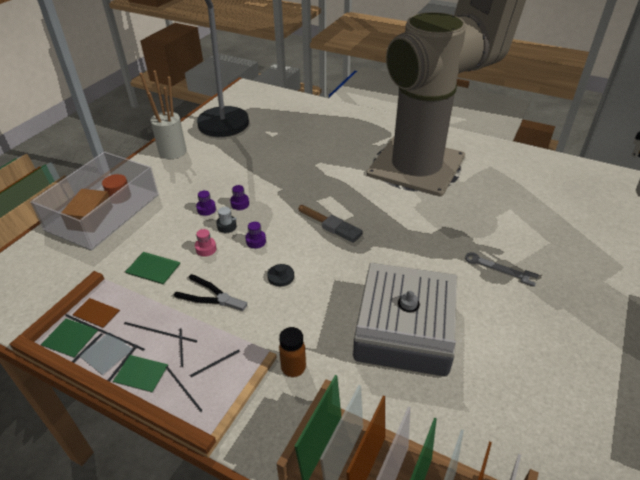

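The top view shows the real tall head at px (436,268), ringed by one pink and three purple look-alikes. The spindle is at (200,212) and the wide head at (342,227). Next I'll zoom in on the head and the spindle.

Run:
```python
from h import *
d=read_camera("top"); im=d["image"][:,:,::-1]
a=cv2.resize(im[238:298,406:466],(600,600),interpolation=cv2.INTER_CUBIC)
b=cv2.resize(im[195:230,182:217],(600,600),interpolation=cv2.INTER_CUBIC)
def st(x): return cv2.convertScaleAbs(x,alpha=1.5,beta=10)
cv2.imwrite("pics/z1.png",cv2.resize(np.hstack([st(a),st(b)]),(800,400)))
d2=read_camera("scene"); im=d2["image"][:,:,::-1]
cv2.imwrite("pics/z2.png",np.hstack([cv2.resize(st(im[200:240,206:246]),(400,400),interpolation=cv2.INTER_CUBIC),cv2.resize(st(im[280:320,390:430]),(400,400),interpolation=cv2.INTER_CUBIC)]))
# grinder top corners via depth
for n,D in(("top",d),("scene",d2)):
    vv,uu=np.nonzero(D["range_z"]>0); s=D["range_z"][vv,uu]
    r=np.linalg.inv(D["mtx"])@np.stack([uu,vv,np.ones_like(uu)]); X=(D["R"].T@((r*s)-np.array(D["t"])[:,None])).T
    m=(abs(X[:,2]-.08)<.005)&(np.hypot(X[:,0]-.58,X[:,1]-.175)<.2)
    print(n,"grinder top",cv2.minAreaRect(X[m,:2].astype(np.float32)),m.sum(),X[m,2].mean())
    k=(np.hypot(X[:,0]-.575,X[:,1]-.18)<.04)&(X[:,2]>.088); print("spindle",k.sum(),X[k].mean(0),X[k,2].max())
    h=(np.hypot(X[:,0]-.457,X[:,1]-.317)<.04)&(X[:,2]>.045); print("headtop",h.sum(),X[h].mean(0),X[h,2].max(), cv2.minEnclosingCircle(X[h,:2].astype(np.float32)))
```

```text
top grinder top ((0.5812295079231262, 0.13239814341068268), (0.2174319624900818, 0.26496875286102295), 15.245065689086914) 7837 0.08012833176011769
spindle 197 [0.55958254 0.17165286 0.09744076] 0.11660770497243192<stdin>:16: RuntimeWarning: Mean of empty slice.
  ret = um.true_divide(
Traceback (most recent call last):
ValueError: zero-size array to reduction operation maximum which has no identity
```

View pics/z1.png

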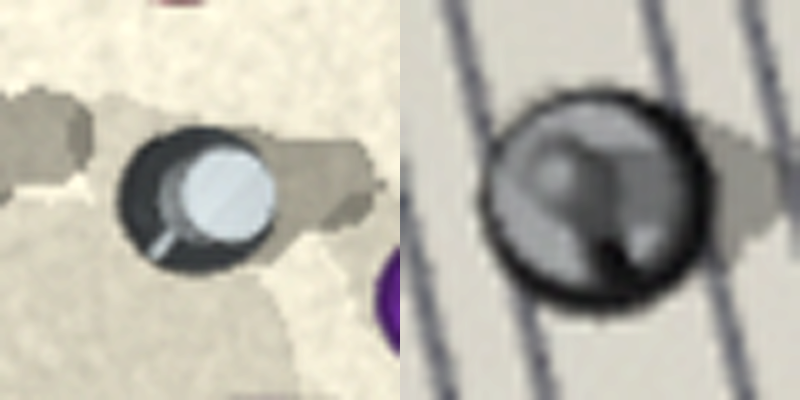

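View pics/z2.png

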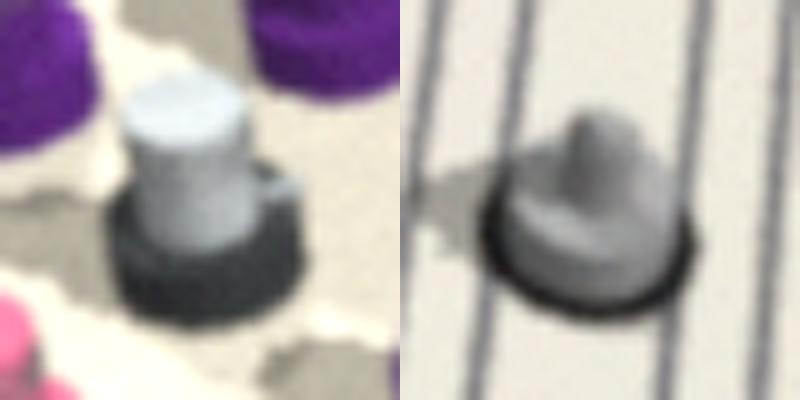

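Run:
```python
from h import *
np.set_printoptions(precision=4,suppress=True)
d=read_camera("top"); e=read_camera("scene")
P=lambda n,D,u,v,z: print(n,world(D,u,v,z)) 
P("knob top",d,440.2,267.1,.052);P("knob sc",e,224.5,211.2,.052)
P("skirt top",d,435.2,268,.015)
P("rib top",d,429.7,275.5,.0215);P("rib sc",e,235.7,218.7,.0215)
P("collar top",d,199.3,212.5,.092);P("key",d,200.8,218.2,.094);P("pin top",d,182+156/11.43,195+172/11.43,.114)
P("pin sc",e,410.3,291.8,.114);P("collar sc",e,409,299,.094)
a,b=world(d,172,270,.08),world(d,254,247,.08);print("front edge",a,b,"yaw",np.arctan2((a-b)[1],(a-b)[0])-np.pi/2)
for n,D in(("top",d),("scene",e)):
    vv,uu=np.nonzero(D["range_z"]>0); s=D["range_z"][vv,uu]
    r=np.linalg.inv(D["mtx"])@np.stack([uu,vv,np.ones_like(uu)]); X=(D["R"].T@((r*s)-np.array(D["t"])[:,None])).T
    for nm,c,lo,R in(("pin",(.575,.175),.098,.04),("collar",(.575,.175),.088,.04),("knob",(.457,-.317),.042,.045),("knobtop",(.457,-.317),.049,.045)):
        k=(np.hypot(X[:,0]-c[0],X[:,1]-c[1])<R)&(X[:,2]>lo)
        if k.sum()>2: print(n,nm,k.sum(),X[k].mean(0),X[k,2].max(),cv2.minEnclosingCircle(X[k,:2].astype(np.float32)))
o=get_obs();print(o["t"],cv2.Rodrigues(np.array(o["orientation"]))[0])
```

```text
knob top [ 0.4558 -0.3271  0.052 ]
knob sc [ 0.4596 -0.3212  0.052 ]
skirt top [ 0.4555 -0.3259  0.015 ]
rib top [ 0.439  -0.3122  0.0215]
rib sc [ 0.442  -0.3054  0.0215]
collar top [0.5577 0.1691 0.092 ]
key [0.5459 0.1652 0.094 ]
pin top [0.5591 0.1716 0.114 ]
pin sc [0.5602 0.1741 0.114 ]
collar sc [0.5603 0.1738 0.094 ]
front edge [0.4419 0.2221 0.08  ] [0.4905 0.0588 0.08  ] yaw 0.2888290418173267
top pin 48 [0.5588 0.1711 0.1097] 0.11891993645515053 ((0.5626829266548157, 0.16771894693374634), 0.01236275490373373)
top collar 190 [0.5596 0.1717 0.0979] 0.11891993645515053 ((0.5593266487121582, 0.1723032295703888), 0.016560735180974007)
top knob 179 [ 0.456  -0.325   0.0513] 0.057828831507002625 ((0.4554576575756073, -0.3261479139328003), 0.016069279983639717)
top knobtop 151 [ 0.4563 -0.3259  0.0521] 0.057828831507002625 ((0.4560631811618805, -0.32632866501808167), 0.015036855824291706)
scene pin 59 [0.5627 0.1752 0.1077] 0.11615255793310272 ((0.5607913136482239, 0.1744130253791809), 0.007435482926666737)
scene collar 215 [0.5636 0.1756 0.0971] 0.11615255793310272 ((0.560141384601593, 0.17427703738212585), 0.01734081096947193)
scene knob 115 [ 0.4598 -0.3211  0.0495] 0.05509876710974303 ((0.45736825466156006, -0.3225151598453522), 0.016558945178985596)
scene knobtop 73 [ 0.4579 -0.3224  0.0514] 0.05509876710974303 ((0.4567631185054779, -0.3220335841178894), 0.01654072105884552)
1.0 [[-0.9176  0.3975 -0.    ]
 [ 0.3975  0.9176  0.    ]
 [ 0.      0.     -1.    ]]
```

Estimates so far: head at about (0.457, -0.325), rib at about 139°, spindle at about (0.560, 0.173), keyway at about 203°. I'll move over the head with the jaws partly open, turning them to about 38° so they fit between the look-alikes.

```bash
python3 -m jog '[[[30,-50,0,-0.1],[30,-50,0,-0.1],[30,-55,0,-0.1],[30,-55,0,-0.1],[30,-55,0,-0.1]]]' 0.55; python3 -m jog '[[[20,-58,0,0],[10,-58,0,0],[0,-60,0,0],[0,-60,0,0],[0,-60,0,0]]]';python3 -m jog '[[[0,-60,0,0],[0,-60,0,0],[0,-60,0,0]]]'
```

```text
t: 1.62
tcp_pos: [0.3872, 0.2852, 0.2184]
orientation: [1.389, 2.817, 0.002]
force: [1.0, 0.6, 0.9]
grip_width: 0.556
t: 2.25
tcp_pos: [0.4185, -0.0197, 0.2197]
orientation: [1.389, 2.812, 0.006]
force: [0.1, 0.3, 1.1]
grip_width: 0.547
t: 2.62
tcp_pos: [0.4178, -0.2059, 0.2211]
orientation: [1.388, 2.808, 0.007]
force: [1.4, -1.1, -0.1]
grip_width: 0.547
```

```bash
python3 -m jog '[[[20,-55,0,0],[19,-55,-40,0],[0,-7,-20,0],[0,0,0,0]]]'
python3 - <<'E'
from h import *
np.set_printoptions(precision=4,suppress=True)
e=read_camera("scene");d=read_camera("top"); g=get_obs()["tcp_pos"];print(g,pix(e,g),pix(e,[.457,-.325,.052]))
a=e["image"][170:250,180:280,::-1]
cv2.imwrite("pics/z3.png",cv2.resize(a,(800,640),interpolation=cv2.INTER_CUBIC)[:600])
E
```

```text
t: 3.12
tcp_pos: [0.4539, -0.3242, 0.1653]
orientation: [1.396, 2.801, 0.006]
force: [0.5, -0.1, 0.5]
grip_width: 0.55
[ 0.4549 -0.324   0.1675] [217.7954 169.5095] [223.804  210.1323]
```

View pics/z3.png

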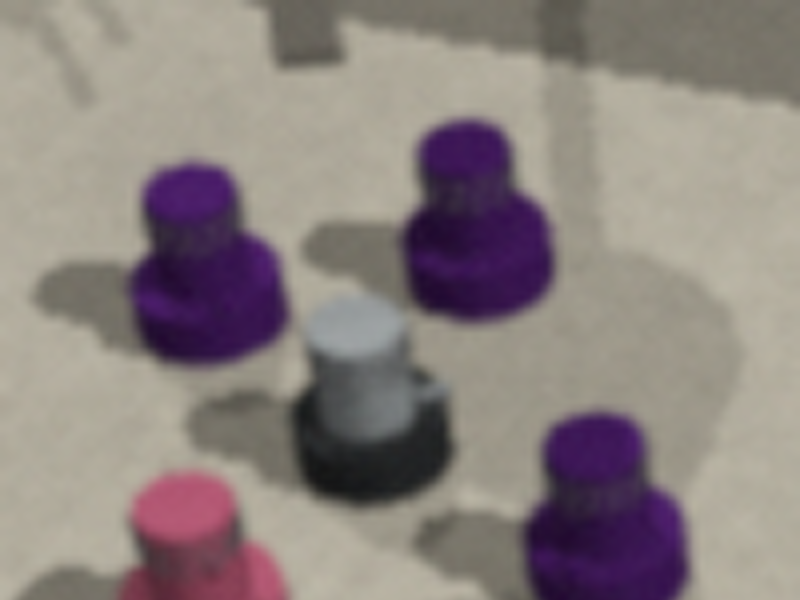

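The knob's top centre is at crop (357,325), close to where I predicted, and the way down is clear. Descending.

```bash
python3 -m jog '[[[2,-1,-50,0],[0,0,-45,0],[0,0,-25,0],[0,0,-12,0],[0,0,0,0]]]'
```

```text
t: 3.85
tcp_pos: [0.4627, -0.3248, 0.0429]
orientation: [1.379, 2.789, -0.001]
force: [0.1, 0.0, 0.2]
grip_width: 0.55
```

```bash
python3 -m jog '[[[-5,0,-10,0],[0,0,-9,0],[0,0,0,0]]]'; python3 -c "
from h import *
for i in range(3):
  read_camera('scene'); print(get_obs()['tcp_pos'],get_obs()['joints'])"
```

```text
t: 4.22
tcp_pos: [0.4594, -0.3262, 0.0264]
orientation: [1.376, 2.784, -0.003]
force: [0.4, -0.4, -0.5]
grip_width: 0.552
[ 0.45957195 -0.32635732  0.0268439 ] [-0.7133098   0.17641519  1.80507925  0.00800385  1.1243026  -1.36956218]
[ 0.45975223 -0.32647363  0.02708282] [-0.71328713  0.17626805  1.80476189  0.00805425  1.12440058 -1.36954837]
[ 0.45984417 -0.32653916  0.02717592] [-0.71322676  0.17623531  1.80461166  0.00798594  1.12437961 -1.36958834]
```

```bash
python3 -m jog '[[[-3,0,-4,0],[0,0,0,0]]]' 0.55;  python3 -m jog '[[[0,0,0,0],[0,0,0,0],[0,0,0,0],[0,0,0,0]]]' 0.1; python3 -m jog '[[[0,0,10,0],[0,0,20,0],[0,0,20,0],[0,0,0,0]]]'
```

```text
t: 4.62
tcp_pos: [0.4568, -0.3267, 0.0233]
orientation: [1.375, 2.783, -0.003]
force: [1.1, 0.3, 0.2]
grip_width: 0.549
t: 5.12
tcp_pos: [0.457, -0.3269, 0.0235]
orientation: [1.375, 2.783, -0.004]
force: [0.8, -0.2, 0.0]
grip_width: 0.315
t: 5.62
tcp_pos: [0.456, -0.3261, 0.075]
orientation: [1.376, 2.785, -0.003]
force: [-0.0, -1.1, -3.1]
grip_width: 0.316
```

```bash
python3 -m jog '[[[0,0,40,0],[0,0,40,0],[5,40,30,0.1],[10,50,10,0.12],[10,50,0,0.12]]]'; python3 -m jog '[[[10,50,0,0.12],[10,50,0,0.12],[10,50,0,0.12],[10,50,0,0.12],[10,50,0,0.12]]]'; python3 -m jog '[[[10,40,0,0.1],[10,20,0,0.05],[0,0,0,0]]]'
```

```text
t: 6.25
tcp_pos: [0.4783, -0.1838, 0.1941]
orientation: [0.882, 2.984, 0.006]
force: [1.0, 0.9, -2.6]
grip_width: 0.315
t: 6.88
tcp_pos: [0.527, 0.0744, 0.1902]
orientation: [-0.069, 3.117, 0.019]
force: [1.0, -0.6, -2.8]
grip_width: 0.313
t: 7.25
tcp_pos: [0.5457, 0.1401, 0.1868]
orientation: [-0.321, 3.106, 0.022]
force: [0.7, -0.1, -2.9]
grip_width: 0.314
```

```bash
python3 -m jog '[[[14,32,0,0],[0,0,0,0]]]'
python3 - <<'E'
from h import *
np.set_printoptions(precision=4,suppress=True)
e=read_camera("scene");g=get_obs()["tcp_pos"];print(g)
f=np.array(g)-[0,0,.0235]
print("foot px exp",(pix(e,f)-[370,210])*10,"collar px exp",(pix(e,[.56,.173,.094])-[370,210])*10,"skirt edges",[(pix(e,f+np.array([s*.8885*.024*1,0,0])*0+.024*s*np.array([-.459,.8885,0]))-[370,210])*10 for s in(-1,1)])
a=cv2.convertScaleAbs(e["image"][250:330,365:445,::-1],alpha=1.3)
cv2.imwrite("pics/z4.png",cv2.resize(a,(600,600),interpolation=cv2.INTER_CUBIC)); print(pix(e,f))
E
```

```text
t: 7.5
tcp_pos: [0.559, 0.1712, 0.1851]
orientation: [-0.318, 3.109, 0.021]
force: [0.3, -0.5, -1.8]
grip_width: 0.314
[0.5587 0.17   0.1849]
foot px exp [412.4945 626.6462] collar px exp [386.3743 887.2099] skirt edges [array([278.294 , 627.6962]), array([546.7458, 625.5959])]
[411.2495 272.6646]
```

View pics/z4.png

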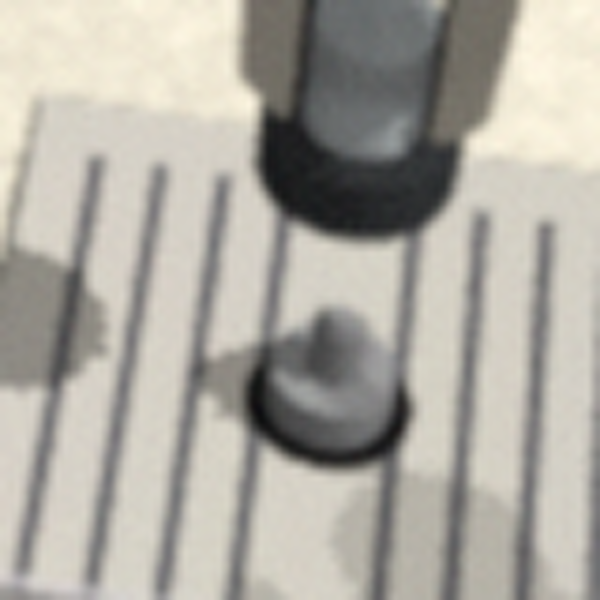

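Run:
```python
from h import *
from scipy.optimize import least_squares
e=read_camera("scene"); th=np.linspace(0,2*np.pi,181)
def ext(c,r,z):
    p=np.array([pix(e,[c[0]+r*np.cos(t),c[1]+r*np.sin(t),z]) for t in th]); return p
g=get_obs()["tcp_pos"];zf=g[2]-.0235; print(g)
px=lambda x,y:(365+x/7.5,250+y/7.5)
L,R,B=px(258,0)[0],px(462,0)[0],px(0,239)[1]
def f(c):
    p=ext(c,.024,zf+.009); q=ext(c,.024,zf); return [(p[:,0].min()+p[:,0].max())/2-(L+R)/2,q[:,1].max()-B]
print("head",least_squares(f,[.56,.17]).x, "widths",np.ptp(ext((.56,.17),.024,zf+.009)[:,0]),R-L)
u=px(341,0)[0]; v=px(0,307)[1]
def h(c):
    p=ext(c,.007,.105); q=ext(c,.003,.114); return [(p[:,0].min()+p[:,0].max())/2-u,q[:,1].min()-v]
print("pin",least_squares(h,[.56,.17]).x)
```

```text
[0.55859572 0.16955791 0.18507824]
head [0.55647701 0.17137775] widths 27.274924849140916 27.200000000000045
pin [0.56040639 0.1755156 ]
```

```bash
python3 -m jog '[[[3,4,-10,0],[0,0,-15,0],[0,0,-10,0],[0,0,0,0]]]'; python3 -m jog '[[[0,0,-8,0],[0,0,-6,0],[0,0,0,0]]]'
```

```text
t: 8.1
tcp_pos: [0.5605, 0.1709, 0.1462]
orientation: [-0.311, 3.113, 0.018]
force: [0.1, 0.3, -2.0]
grip_width: 0.314
t: 8.48
tcp_pos: [0.5607, 0.1709, 0.1315]
orientation: [-0.311, 3.112, 0.018]
force: [-0.1, 1.0, -2.0]
grip_width: 0.316
```

```bash
python3 -m jog '[[[0,3,-2,0],[0,0,-4,0],[0,0,0,0]]]'; python3 -m jog '[[[0,0,-4,0],[0,0,0,0]]]'
```

```text
t: 8.85
tcp_pos: [0.5611, 0.1743, 0.1258]
orientation: [-0.311, 3.111, 0.018]
force: [-1.4, -0.0, -2.4]
grip_width: 0.315
t: 9.1
tcp_pos: [0.5611, 0.1744, 0.1216]
orientation: [-0.311, 3.111, 0.018]
force: [-0.3, -0.5, -2.6]
grip_width: 0.316
```

```bash
python3 -m jog '[[[0,0,-4,0],[0,0,0,0]]]'; python3 -m jog '[[[0,0,-2,0],[0,0,-2,0],[0,0,0,0]]]'
```

```text
t: 9.35
tcp_pos: [0.5612, 0.1744, 0.1174]
orientation: [-0.311, 3.111, 0.018]
force: [-0.5, -0.5, -1.6]
grip_width: 0.317
t: 9.72
tcp_pos: [0.5613, 0.1743, 0.1132]
orientation: [-0.311, 3.111, 0.018]
force: [-0.2, 0.2, -2.3]
grip_width: 0.319
```

```bash
python3 -m jog '[[[0,0,-2,0],[0,0,-2,0],[0,0,0,0]]]'; python3 -m jog '[[[0,0,-2,0],[0,0,0,0]]]'
```

```text
t: 10.1
tcp_pos: [0.5613, 0.1743, 0.1089]
orientation: [-0.311, 3.111, 0.018]
force: [-0.7, -0.1, -1.3]
grip_width: 0.314
t: 10.35
tcp_pos: [0.5617, 0.1744, 0.1076]
orientation: [-0.311, 3.11, 0.018]
force: [0.4, -0.3, -1.0]
grip_width: 0.316
```

```bash
python3 -m jog '[[[0,0,-2,0],[0,0,-1,0],[0,0,0,0]]]'
python3 - <<'E'
from h import *
e=read_camera("scene"); a=cv2.convertScaleAbs(e["image"][250:330,365:445,::-1],alpha=1.3)
cv2.imwrite("pics/z5.png",cv2.resize(a,(600,600),interpolation=cv2.INTER_CUBIC))
E
```

```text
t: 10.72
tcp_pos: [0.5625, 0.1746, 0.1075]
orientation: [-0.311, 3.108, 0.019]
force: [-0.2, -0.2, -2.5]
grip_width: 0.316
```

View pics/z5.png

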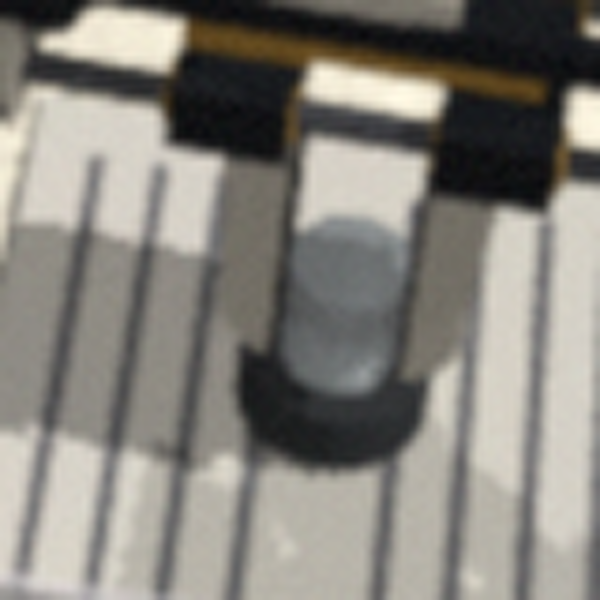

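The TCP stopped at z = 0.1075, which is the height predicted for fully home, with no side load. In the picture the skirt sits low over the collar. I'll release, back off and check the height.

```bash
python3 -m jog '[[[0,0,0,0],[0,0,0,0],[0,0,0,0],[0,0,0,0]]]' 0.55; python3 -m jog '[[[0,0,10,0],[0,0,30,0],[0,0,40,0],[0,0,40,0],[0,-20,20,0]]]'; python3 -m jog '[[[-30,-50,0,0],[-30,-50,0,0],[-30,-55,0,0],[-20,-55,0,0],[0,0,0,0]]]'
python3 - <<'E'
from h import *
np.set_printoptions(precision=4,suppress=True)
d=read_camera("top");e=read_camera("scene")
for n,D in(("top",d),("scene",e)):
    vv,uu=np.nonzero(D["range_z"]>0); s=D["range_z"][vv,uu]
    r=np.linalg.inv(D["mtx"])@np.stack([uu,vv,np.ones_like(uu)]); X=(D["R"].T@((r*s)-np.array(D["t"])[:,None])).T
    q=np.hypot(X[:,0]-.56,X[:,1]-.173)
    k=(q<.03)&(X[:,2]>.122); print(n,"knob top",k.sum(),np.median(X[k],0),cv2.minEnclosingCircle(X[k,:2].astype(np.float32)))
    k=k&(X[:,2]>.13)&(X[:,2]<.15); A=np.c_[X[k,:2],np.ones(k.sum())]; print("plane slope",np.linalg.lstsq(A,X[k,2],rcond=None)[0])
    k=(q<.05)&(abs(X[:,2]-.08)<.004); print("table",np.median(X[k,2]))
a=cv2.convertScaleAbs(d["image"][190:235,175:220,::-1],alpha=1.4);b=cv2.convertScaleAbs(e["image"][265:325,380:440,::-1],alpha=1.3)
cv2.imwrite("pics/z6.png",np.hstack([cv2.resize(x,(400,400),interpolation=cv2.INTER_CUBIC) for x in(a,b)]))
E
```

```text
t: 11.28
tcp_pos: [0.5629, 0.1747, 0.1073]
orientation: [-0.311, 3.107, 0.019]
force: [-0.1, -0.1, 0.9]
grip_width: 0.552
t: 11.9
tcp_pos: [0.5609, 0.155, 0.252]
orientation: [-0.314, 3.11, 0.019]
force: [-0.3, -0.0, 0.6]
grip_width: 0.549
t: 12.52
tcp_pos: [0.45, -0.0603, 0.2598]
orientation: [-0.313, 3.098, 0.013]
force: [0.0, 0.3, 1.0]
grip_width: 0.552
top knob top 214 [0.5594 0.1716 0.1354] ((0.560614824295044, 0.1725681871175766), 0.0162197295576334)
plane slope [0.0226 0.0129 0.1208]
table 0.08009056826909915
scene knob top 238 [0.5655 0.1756 0.1344] ((0.5618596076965332, 0.17510078847408295), 0.017001071944832802)
plane slope [-0.048   0.0059  0.1607]
table 0.07932007335540246
```

View pics/z6.png

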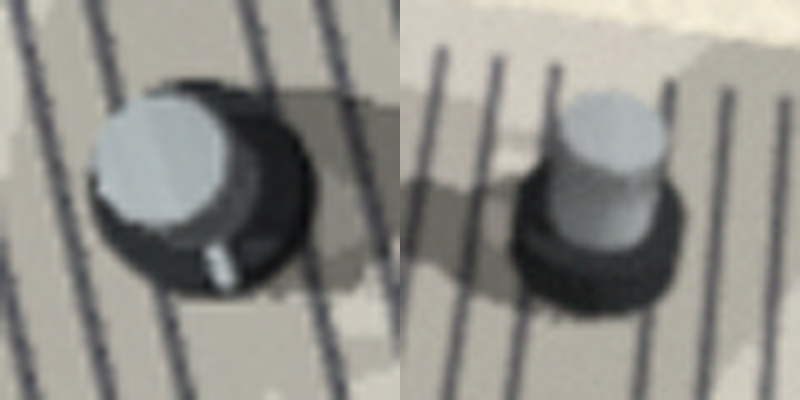

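The knob top reads 0.135 m: fully home would be 0.136 and riding on the collar 0.146. The head is level and the rib points along the keyway. The gripper is clear of everything, so I'm handing in.

```bash
python3 -c "
from plant import *
print(get_obs()['t'],sign_off())"
```

```text
the job is handed in; nothing more can be done
12.625 None
```

The tall head is on the grinder spindle, fully home and upright, and the gripper has let go and moved clear. The job was handed in at 12.6 s.

- **What I did:** I gripped the head by its knob and carried it over the pin. On the way I turned it about 64° to match the keyway direction seen from above. The tab went straight in during the descent, so no turning by feel was needed.
- **Height:** after release the knob top measured 0.135 m (top camera) and 0.134 m (scene camera). Fully home is 0.136 m; riding on the collar would be 0.146 m.
- **Orientation:** in the last picture the head stands upright with the rib on the keyway side. A plane fitted to the knob top tilted about 0.03 rad from the top camera and 0.05 rad from the scene camera. The two tilts point different ways, so I put them down to depth noise.
- **Forces:** contact readings stayed at about 3 N or less.
- **Disagreements:** the two cameras differed by 2–4 mm on positions. I corrected for that by comparing the held head with the pin in the same picture.
- **Not checked:** I did not twist the seated head to test the fit, and did not re-measure the other items afterwards. No reading showed contact with any of them.

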